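# Brush out a casting mould, then press it into the jig corner for the pour

## Task

Take the long brush from its tin and scrub out the bore of the graphite mould with at least two full strokes, each down to the bottom of the bore and back up close to its mouth, then stand the brush back in its tin. Then bring the mould, with its front step towards the robot, into the corner of the steel jig, its back flush against the fence and its side against the stop block, and push it diagonally so that it is pressed firmly against the fence and down on the table together (about 15 to 20 N each way, not enough to crack it). Finish while still holding that push, and leave the other things on the bench where they are and the mould upright throughout.

Things in the scene. Friction and masses are not known exactly. Their poses are not given: they have to be found in the camera images.
- table: The plywood bench top, z = 0, fixed.
- jig: Fixed steel jig: an upright fence and, at its right end seen from the robot, a low stop block 22 mm high. Origin: inner corner where fence face, stop face and table meet. x points away from the robot into the fence (its face is x = 0); y runs along the fence to the left, away from the stop (face at y = 0, from x = -94 mm to 0; 30 mm thick). Yaw within 0.25 rad of the robot's axes.
- fence: The jig's upright fence plate, 8 mm thick, 60 mm high, from y = -40 to 210 mm in the jig's frame, with a 6 mm high foot behind it up to x = 58 mm. Fixed; same origin and axes as the jig.
- mould: Loose dark graphite mould, 0.6 to 0.9 kg: foot 94 (x) x 110 (y) x 28 mm high with a square riser (see mould_mouth). Origin: centre of the foot's underside; z up; x points to its back, which goes against the fence, at the start within 0.4 rad of the jig's x; its -y side goes against the stop. When home, its origin is at (-47, 55, 0) mm in the jig's frame. Its centre of mass lies at x = 5 mm.
- mould_mouth (a point): Centre of the mouth of the round vertical bore, 38 mm wide, 66 mm deep, flat bottom, on top of the mould's riser; at (18, 0, 78) mm in the mould's frame, same axes. The riser is 58 x 58 mm, centred on this point, from z = 28 to 78 mm, flush with the foot's back: the foot leaves a flat step 36 mm deep in front (-x) and shoulders 26 mm wide at both sides, 28 mm above the table.
- mould_corner (a point): Lower back corner of the mould's foot on its -y side, at (47, -55, 0) mm in the mould's frame; meets the jig's origin when the mould is home. Pressed down hard before it touches the fence, the mould jams on the table by friction (coefficient 0.28 to 0.42, on the fingers too); once it touches, fence and table are rigid.
- brush: Long round brush, 210 mm, 120 g, standing upright in its tin. Origin: centre of the flat lower end of the head; z along the brush to the handle. Head 28 mm diameter, stiff, up to 60 mm; steel stem 8 mm diameter, 60 to 115 mm; wooden handle 22 mm diameter, 115 to 210 mm.
- brush_tin: Fixed open steel tin in which the brush stands, 80 mm high, 56 mm outside and 50 mm inside diameter, inner floor 4 mm above the table, with a flat base disc 90 mm across. Origin: centre of its underside.
- rod_tin: A second, equal fixed tin, which holds the stirring rod; the two tins may change places. Origin: centre of its underside.
- rod: Bystander: thin graphite stirring rod 160 mm long, 10 mm thick, standing in the other tin. Origin at its lower end.
- ingot_mould_a: Bystander: open graphite ingot mould 110 x 65 x 28 mm. Origin: centre of its underside.
- ingot_mould_b: Bystander: open graphite ingot mould 100 x 60 x 28 mm. Origin: centre of its underside.
- bracket: Bystander: aluminium angle bracket 50 x 120 mm, 50 mm high. Origin: centre of its underside.
- ingot: Bystander: cast aluminium bar 85 x 40 x 16 mm. Origin: centre of its underside.
- pipe_end: Bystander: short steel pipe standing on end, 56 mm diameter, 50 mm high. Origin: centre of its underside.
- timber: Bystander: timber block 90 x 140 x 50 mm. Origin: centre of its underside.
Mind the look-alikes: they are no part of the job. What is shaped like the mould but blue or red is not meant. What is shaped like the brush but purple is not meant.

How it is judged:
On the way, in this order (a step that is already met when the one before it is completed fails the run):
1. the brush reaches the bottom of the mould's bore (horizontal distance between brush and mould_mouth below 0.016 m and z of brush in the frame of mould_mouth below -0.052 m).
2. the brush is drawn up inside the bore, close to its mouth (horizontal distance between brush and mould_mouth below 0.016 m and z of brush in the frame of mould_mouth between -0.034 and 0 m).
3. the brush reaches the bottom again (all of step 1).
4. the brush is drawn up again (all of step 2).
5. the brush stands in its tin again, released (horizontal distance between brush and brush_tin below 0.02 m and z of brush in the frame of brush_tin below 0.01 m and angle between brush's own z axis and vertical below 0.4 rad and not (contact force between the fingers and brush above 0.05 N)), for 0.2 s.
At the end, for the whole second after the job is handed in: Mould flat on the table, its back corner within 3 mm (fence) and 4 mm (stop) of the jig corner, square within 0.03 rad, pressed by the robot with 4 to 50 N on the fence and 13 to 60 N on the table (own weight of 5.5 to 8.6 N included), still held; brush upright in its tin, released (all of step 5 and x of mould_corner in the frame of jig between -0.003 and 0.003 m and y of mould_corner in the frame of jig between -0.003 and 0.004 m and angle between the x axis of mould and the x axis of jig, either way round below 0.03 rad and x of mould in the frame of jig below 0 m and height (world z) of mould below 0.0025 m and angle between mould's own z axis and vertical below 0.02 rad and contact force between mould and fence between 4 and 50 N and contact force between mould and table between 13 and 60 N and contact force between any of the fingers, the arm and mould above 4 N and linear speed of mould below 0.01 m/s); the arm keeps its last pose, push and grip.
It fails at once if the mould is tipped (angle between mould's own z axis and vertical above 0.35 rad).
It fails at once if a bystander is shoved more than 30 mm (or the rod in the other tin is pulled out) (distance of any of rod, ingot_mould_a, ingot_mould_b, bracket, ingot, pipe_end, timber from where it was at the start of the episode above 0.03 m).
It fails at once if the mould is pressed with more than 120 N against the fence (contact force between mould and fence above 120 N).
It also fails if it takes over 72 s, if anything falls off the work surface, if the arm or the gripper's body presses on something with over 40 N, if the wrist force passes 120 N, or if a joint passes its speed limit or range.

## Robot

A 6-joint arm with a two-finger parallel gripper is mounted at the origin on the work surface. World frame = base frame: x ahead of the robot, y to its left, z up, the work surface at z = 0. Lengths are in m, angles in rad, forces in N, time in s.
With the tool pointing down it reaches from about 0.35 to 0.775 m from the base axis. Payload 5.5 kg.
Tool frame: the origin (TCP) lies between the finger pads; the fingertips stand 11 mm ahead of it and the grasp point (between the pads) lies 8 mm behind it (tips_ahead is the distance from the TCP to the fingertips, in m); z points along the fingers, y is the line along which they close (so a half turn about z gives the same grasp; the last joint's range is limited). The gripper opens to 85 mm and grips with 20 to 120 N. Pads are 22 mm wide; open, the fingers measure 114 mm over their backs; the gripper's body (76 mm by 85 mm) begins 54 mm behind the grasp point. The pads swing forward as they close: fully open they stand 13 mm farther back than shut.
Start: joints at [1.195, 0.313, 0.046, 1.304, 0, 1.431], TCP at [0.134, 0.559, 0.242] pointing down, gripper open.
Joint ranges: [-2.76, 2.76], [-0.86, 1.69], [-1.03, 1.26], [-2.2, 2.34], [-1.47, 1.5], [-3.14, 3.14]. Speed limits (rad/s): [2.57, 2.57, 3.14, 3.14, 3.14, 3.14].

## Interface

Orientations are given as a unit quaternion [w, x, y, z].
In Python, from workcell import * gives the robot as it stands. The module is installed in compiled form; this text tells all that it offers.
- The arm moves only by the tool jog_arm, never from a script. Its argument "moves" is a list of rows, each an object with "fingers": the closure, from 0 (fully open) to 1 (shut); "slide": the shift along the tool's x, y, z in mm, a list of three; "angular": the turn, a rotation vector about the tool's x, y, z in degrees, a list of three. A call has 1 to 10 rows; each row is the pose to reach, as a shift and turn from the pose commanded when the call began, along the tool's axes at that moment; what a row does not reach only later rows make up. A row lasts 1/12 s, in which the tool goes at most 41.7 mm and 7.16 degrees, less where a joint would pass 70% of its speed; a pose out of reach is approached as far as the arm can. A call with a gripper value outside its range is refused whole. The fingers move at their own pace and stop on an object; "squeeze" is the grip in N (left out, the last holds). Time passes only in rows, so rows that repeat a pose let the fingers close. It gives the time, the measured TCP pose, the force, the opening and the grip force at its end, in the units of the state.
- get_state(): the state, without advancing time (a new reading comes with each control period).
- read_camera(name): name is "scene" or "top"; returns a dict with "color" (420x560x3 uint8, red, green, blue), "fovy" (degrees; the focal length in pixels is half the picture's height over the tangent of half this angle, whatever the lens; pixels are square), "cx", "cy" (the principal point, pixels), "world_from_camera" (4x4, takes a point from camera to world coordinates). Camera axes: x right, y down, z forward; pixel columns grow to the right and rows downward; lengths in m; the calibration is good to about 2 mm. A picture is of the moment at which its call begins. There is no depth.
- hand_in(): hands the job in; it is judged then, once.
Trained networks look in a picture, given as the dict that the camera call returned (one of the last four; its "shot" number tells which), for a name from the list of things; names that differ only in an ending like _2 or _b are one class to them, and where a whole thing is asked for, a point or a joint stands for the part that bears it (a point fixed in the world has none). Each returns a list of dicts, best first, with "p" (0 to 1); they miss things now and then, are a little off and sometimes report something else, mostly with a low value. They report only what shows in the picture. A call takes as long as a camera call. They do not tell look-alikes from the thing itself.
- look_for(target, picture): "point" ([column, row] in pixels, amid what is visible of it).
- tip_of(target, picture): "point" ([column, row] in pixels: a listed point, or the origin of a listed thing).
The state is a dict: "clock": time; "joint_pos": joint angles; "qvel": joint speeds; "tau": joint torques, N m; "tcp_pos": TCP position; "orientation": TCP orientation; "wrist_force": force on the tool from outside, world axes, zero at the start; "ft_torque": the same for the moment, N m; "finger_gap": finger opening in m; "grip_force": force on a finger pad.
Only numpy, scipy, OpenCV 4.12 (cv2) and the standard library are available. Lean on these libraries where they do the work, as an engineer would, in place of code of your own. Each camera call takes 0.05 s, during which the arm holds its last target. There are 200 camera calls.

## Working session

There is one attempt and no reset: what is moved stays moved. The work goes in short steps, Python scripts to look and compute and a tool call to move; the robot and the scene stay as the last step left them, time stands still between calls to the robot, and variables do not carry over. Pictures are saved under pics/ and viewed, at most 10 in all, crops included, and the job is handed in when it is done.

Besides the shell and the picture viewer there is one more tool, called after "Call:" as name([rows], argument=value, ...), one row to a line, values as JSON. jog_arm: Moves the arm, as the interface text tells. Its arguments: {"type":"object","properties":{"moves":{"type":"array","items":{"type":"object","properties":{"fingers":{"type":"number"},"slide":{"type":"array","items":{"type":"number"}},"angular":{"type":"array","items":{"type":"number"}}}}},"squeeze":{"type":"number"}},"required":["moves"]}

```bash
mkdir -p pics
cat > h.py <<'E'
from workcell import *
import numpy as np, cv2
from scipy.spatial.transform import Rotation as R
def f(p): return p["color"].shape[0]/2/np.tan(np.radians(p["fovy"])/2)
def ray(p,px):
    T=np.array(p["world_from_camera"]); d=np.array([(px[0]-p["cx"])/f(p),(px[1]-p["cy"])/f(p),1.])
    return T[:3,3],T[:3,:3]@d
def at_z(p,px,z):
    o,d=ray(p,px); return o+d*(z-o[2])/d[2]
def proj(p,X):
    T=np.array(p["world_from_camera"]); c=(np.atleast_2d(X)-T[:3,3])@T[:3,:3]
    return np.c_[p["cx"]+f(p)*c[:,0]/c[:,2],p["cy"]+f(p)*c[:,1]/c[:,2]]
def tri(p1,a,p2,b):
    (o1,d1),(o2,d2)=ray(p1,a),ray(p2,b)
    s=np.linalg.lstsq(np.c_[d1,-d2],o2-o1,rcond=None)[0]
    A,B=o1+d1*s[0],o2+d2*s[1]; return (A+B)/2,np.linalg.norm(A-B)
def save(n,im): cv2.imwrite("pics/"+n+".png",cv2.cvtColor(im,cv2.COLOR_RGB2BGR))
def tool():
    s=get_state(); q=np.array(s["orientation"]); return np.array(s["tcp_pos"]),R.from_quat(q[[1,2,3,0]])
E
python3 - <<'E'
from h import *
t=read_camera("top"); s=read_camera("scene")
save("top0",t["color"]); save("scene0",s["color"])
for n,p in(("top",t),("scene",s)):
    print(n,np.round(p["world_from_camera"],3).tolist(),round(f(p)),p["cx"],p["cy"])
    for k in("mould_mouth","mould_corner","brush","brush_tin","rod_tin","rod","jig","mould"):
        print(k,[(np.round(d["point"],1).tolist(),round(d["p"],2)) for d in tip_of(k,p)[:4]])
print(get_state())
E
```

```text
top [[-0.011, -0.983, 0.183, 0.364], [-1.0, 0.013, 0.008, 0.021], [-0.01, -0.183, -0.983, 1.144], [0.0, 0.0, 0.0, 1.0]] 435 283.11728381137453 214.6522253404184
mould_mouth [([310.1, 203.8], 0.94), ([286.4, 295.3], 0.93), ([228.9, 199.9], 0.75)]
mould_corner [([325.6, 195.0], 0.96), ([210.4, 211.7], 0.72), ([298.3, 275.7], 0.6), ([420.6, 197.7], 0.16)]
brush [([187.0, 196.1], 0.57), ([179.4, 231.7], 0.5)]
brush_tin [([175.7, 234.3], 0.93)]
rod_tin [([422.7, 244.3], 0.77)]
rod [([417.5, 239.6], 0.52)]
jig [([347.4, 177.3], 0.87), ([387.8, 155.4], 0.25)]
mould [([311.4, 213.1], 0.78), ([287.9, 299.0], 0.75), ([232.3, 202.0], 0.62)]
scene [[0.879, 0.224, -0.421, 0.973], [0.476, -0.458, 0.751, -0.678], [-0.025, -0.86, -0.509, 0.577], [0.0, 0.0, 0.0, 1.0]] 444 280.3277300863554 206.73186139580957
mould_mouth [([269.5, 227.8], 0.94), ([200.7, 191.7], 0.86), ([317.9, 187.7], 0.59)]
mould_corner [([272.9, 282.8], 0.91), ([212.7, 236.8], 0.65)]
brush [([349.9, 198.6], 0.89)]
brush_tin [([314.3, 189.0], 0.76)]
rod_tin [([142.2, 341.9], 0.72)]
rod [([149.4, 263.6], 0.56)]
jig [([282.5, 305.2], 0.91)]
mould [([320.4, 218.5], 0.95), ([264.6, 257.4], 0.91), ([279.4, 362.5], 0.7), ([395.8, 225.8], 0.65)]
{'clock': 0.9, 'joint_pos': array([ 1.19538340e+00,  3.13161403e-01,  4.60872036e-02,  1.30357392e+00,
       -2.00973284e-05,  1.43121354e+00]), 'qvel': array([ 0.00026629, -0.000298  ,  0.00177667, -0.00073995,  0.00145444,
       -0.00020746]), 'tau': array([ 8.36351319e-04, -4.80439353e+01,  2.98818666e+01, -2.30772512e-04,
        1.14398695e-04,  1.39105435e-05]), 'tcp_pos': array([0.13437043, 0.55912396, 0.24233992]), 'orientation': array([2.85881456e-05, 1.17642014e-01, 9.93056066e-01, 6.90992628e-05]), 'wrist_force': array([ 0.01849671, -0.22790626, -1.01037255]), 'ft_torque': array([ 0.01502076, -0.02000853,  0.00047538]), 'grip_force': 0.0, 'finger_gap': 0.08542260032250197}
```

View pics/top0.png

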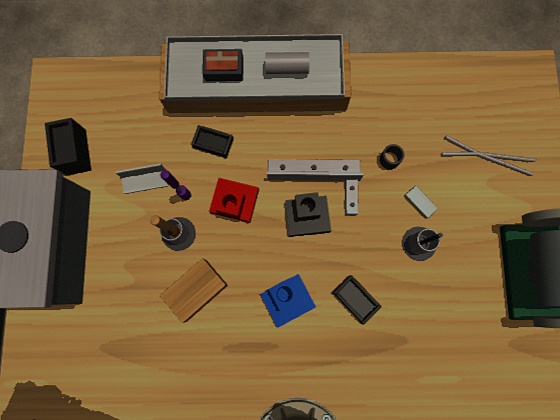

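View pics/scene0.png

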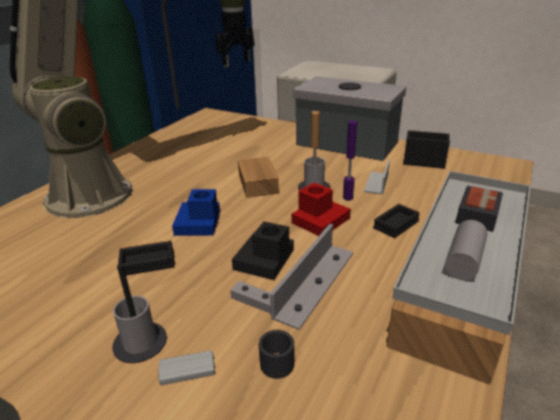

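Candidates in the top view: moulds are red (233,200), black (307,212) and blue (287,300). The dark graphite one at (307,212) fits. There are two brushes: a wooden-handled one standing in a tin (handle 158,220, tin 176,234), and a purple one without a tin (178,185). The wooden one fits. I'll confirm both in a crop and measure them.

Run:
```python
from h import *
t=read_camera("top"); s=read_camera("scene")
save("crop",cv2.resize(np.hstack([t["color"][150:260,130:370]]),None,fx=3.3,fy=3.3,interpolation=cv2.INTER_CUBIC))
save("crop2",cv2.resize(s["color"][95:335,120:370],None,fx=2.5,fy=2.5,interpolation=cv2.INTER_CUBIC)[:600])
for n,a,b,z in(("mouth",(310.1,203.8),(269.5,227.8),.078),("corner",(325.6,195),(272.9,282.8),0),("jig",(347.4,177.3),(282.5,305.2),0),("brush",(179.4,231.7),(314,186),.004),("btin",(175.7,234.3),(314.3,189),0),("mould",(311.4,213.1),(264.6,257.4),0)):
    print(n,tri(t,a,s,b),at_z(t,a,z).round(4),at_z(s,b,z).round(4))
```

```text
mouth (array([ 0.58773263, -0.03798923,  0.08677547]), np.float64(0.0006636558136011007)) [ 0.5899 -0.0383  0.078 ] [ 0.5806 -0.0268  0.078 ]
corner (array([ 0.62600583, -0.08821947, -0.00182388]), np.float64(0.010828649725537102)) [ 0.63   -0.0849  0.    ] [ 0.6233 -0.094   0.    ]
jig (array([ 0.67497406, -0.14563054,  0.00638531]), np.float64(0.004181262758860042)) [ 0.6785 -0.1454  0.    ] [ 0.6701 -0.1412  0.    ]
brush (array([0.53204856, 0.30361297, 0.00603296]), np.float64(0.0050249367479520985)) [0.5345 0.3056 0.004 ] [0.5289 0.3047 0.004 ]
btin (array([ 0.52732119,  0.31733155, -0.01092518]), np.float64(0.005817577731463901)) [0.5282 0.3162 0.    ] [0.5338 0.2961 0.    ]
mould (array([ 0.57751769, -0.0451906 ,  0.01426647]), np.float64(0.0016984819770556722)) [ 0.5809 -0.0455  0.    ] [ 0.5669 -0.0298  0.    ]
```

View pics/crop.png

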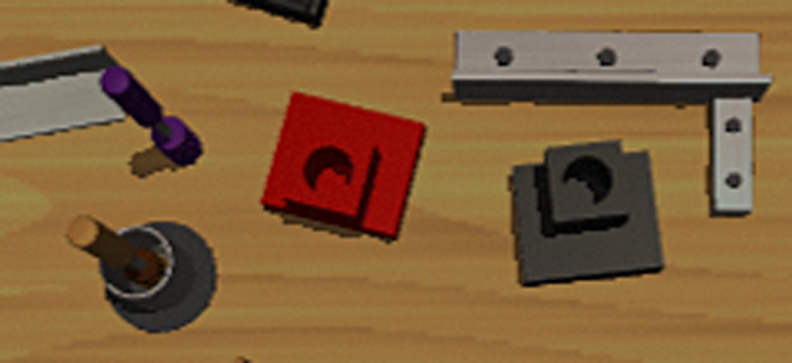

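View pics/crop2.png

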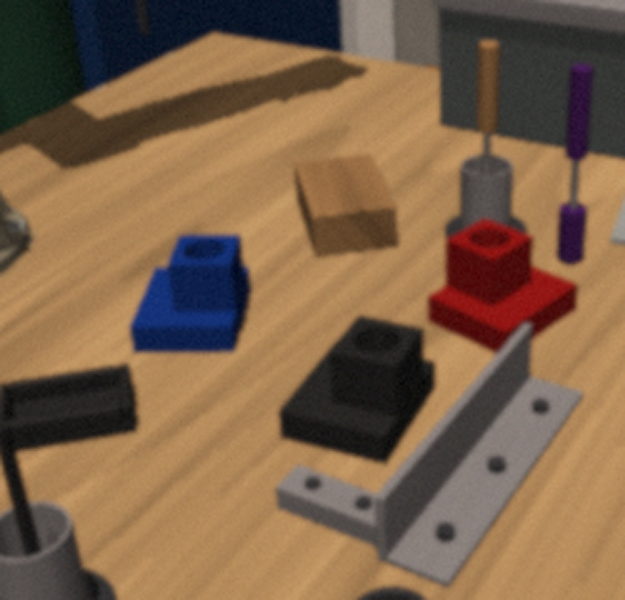

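```bash
cat > fit.py <<'E'
from h import *
from scipy.optimize import minimize
def T(pose,P):
    x,y,a=pose; P=np.asarray(P,float)/1000; c,s=np.cos(a),np.sin(a)
    return np.c_[x+c*P[...,0].ravel()-s*P[...,1].ravel(),y+s*P[...,0].ravel()+c*P[...,1].ravel(),P[...,2].ravel()]
def samp(E,n=40): return np.vstack([np.linspace(a,b,n) for a,b in E])
def box(x0,x1,y0,y1,z): 
    p=[(x0,y0,z),(x1,y0,z),(x1,y1,z),(x0,y1,z)]; return [(p[i],p[(i+1)%4]) for i in range(4)]
foot,ris,bot=box(-47,47,-55,55,28),box(-11,47,-29,29,78),box(-47,47,-55,55,0)
ME={"top":ris+foot+[bot[3]],"scene":ris+[foot[0],foot[1],bot[0],bot[1]]}
st=box(-94,0,-30,0,22)
JE={"top":[st[2],st[0],st[3]]+[((0,-40,60),(0,210,60)),((8,-40,60),(8,210,60)),((58,-40,6),(58,210,6)),((0,10,0),(0,210,0))],
"scene":[st[0],st[3],((0,-40,60),(0,210,60)),((8,-40,60),(8,210,60)),((8,-40,0),(8,-40,60)),((58,-40,6),(58,210,6))]}
def grad(p,b):
    g=cv2.GaussianBlur(p["color"].astype(np.float32),(0,0),b)
    m=sum(cv2.Sobel(g[...,k],cv2.CV_32F,1,0)**2+cv2.Sobel(g[...,k],cv2.CV_32F,0,1)**2 for k in range(3))
    return np.minimum(np.sqrt(m)/np.sqrt(m).mean(),6)
def fit(ps,E,x0):
    x0=np.array(x0)
    for b in(2.5,1.0):
        G=[grad(p,b) for p,_ in ps]
        def c(v):
            t=0
            for (p,n),g in zip(ps,G):
                q=proj(p,T(v,samp(E[n]))).astype(np.float32)
                t-=cv2.remap(g,q[None,:,0],q[None,:,1],cv2.INTER_LINEAR).mean()
            return t
        r=min((minimize(c,x0+d,method="Nelder-Mead",options=dict(initial_simplex=x0+d+np.vstack([np.zeros(3),np.diag([.006,.006,.08])]))) for d in ([0,0,0],[.004,-.004,.04],[-.004,.004,-.04])),key=lambda r:r.fun); x0=r.x
    return x0,r.fun
def draw(im,p,n,v,E,k):
    for a,b in E[n]:
        q=((proj(p,T(v,[a,b]))+.5)*k-.5).astype(int); cv2.line(im,tuple(map(int,q[0])),tuple(map(int,q[1])),(0,255,0),1)
E
python3 - <<'E'
from fit import *
t=read_camera("top"); s=read_camera("scene")
k=4; it=cv2.resize(t["color"],None,fx=k,fy=k); is_=cv2.resize(s["color"],None,fx=k,fy=k)
for nm,E,x0 in(("mould",ME,(.573,-.038,.1)),("jig",JE,(.676,-.145,0.))):
    for ps in([(t,"top")],[(s,"scene")],[(t,"top"),(s,"scene")]):
        v,c=fit(ps,E,x0); print(nm,ps[0][1],len(ps),v.round(4),round(c,2))
    draw(it,t,"top",v,E,k); draw(is_,s,"scene",v,E,k)
for a,b in(((154.8,219.1),(315.2,111.8)),((171.5,229.4),(314.8,163))): print(tri(t,a,s,b),at_z(t,a,.08),at_z(s,b,.08))
save("fit",np.hstack([it[150*k:250*k,260*k:372*k],is_[210*k:310*k,225*k:313*k]])[:, :800])
E
```

```text
mould top 1 [ 0.5692 -0.0324  0.0958] -4.55
mould scene 1 [ 0.5694 -0.0361  0.0721] -3.97
mould top 2 [ 0.5692 -0.0334  0.0889] -8.38
jig top 1 [ 0.6674 -0.1371 -0.0182] -5.02
jig scene 1 [ 0.6697 -0.158  -0.0147] -3.71
jig top 2 [ 0.6679 -0.1396 -0.0274] -8.35
(array([0.53002636, 0.30675438, 0.21366929]), np.float64(0.0036006019378844014)) [0.55562309 0.34901307 0.08      ] [0.3658845  0.66617782 0.08      ]
(array([0.52963367, 0.30800302, 0.0721704 ]), np.float64(0.001731910937740194)) [0.52916883 0.30640002 0.08      ] [0.53600525 0.29183524 0.08      ]
```

View pics/fit.png

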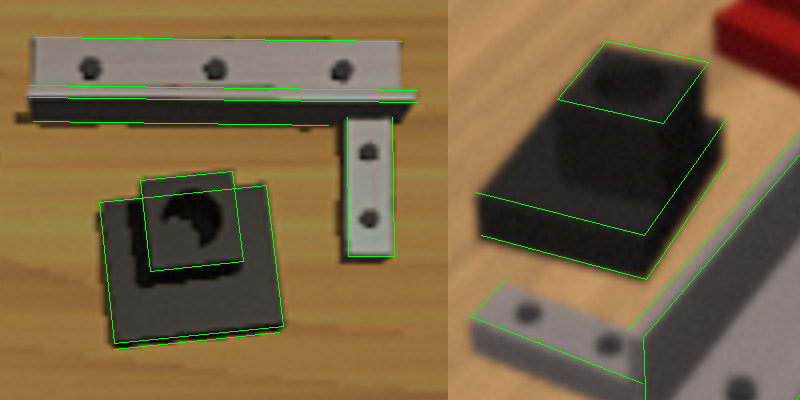

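The overlay matches the mould's foot and riser at about (100–285, 170–348) and the jig's fence and stop in the top view. The dark mould and the wooden brush in its tin are confirmed. Brush is upright at (0.530, 0.307).

```bash
cat >> h.py <<'E'
def slides(*W):
    p,r=tool()
    for w in W: print((r.inv().apply(np.array(w)-p)*1000).round(1))
E
python3 -c "
from h import *
slides((.25,.33,.25),(.53,.307,.25))"
```

```text
[-166.  -195.8   -7.7]
[-443.6 -152.7   -7.7]
```

Call:
jog_arm([
  {"fingers": 0, "slide": [-166, -196, -8], "angular": [0, 0, -6]},
  {"fingers": 0, "slide": [-166, -196, -8], "angular": [0, 0, -13.5]},
  {"fingers": 0, "slide": [-166, -196, -8], "angular": [0, 0, -13.5]},
  {"fingers": 0, "slide": [-166, -196, -8], "angular": [0, 0, -13.5]},
  {"fingers": 0, "slide": [-166, -196, -8], "angular": [0, 0, -13.5]},
  {"fingers": 0, "slide": [-166, -196, -8], "angular": [0, 0, -13.5]},
  {"fingers": 0, "slide": [-166, -196, -8], "angular": [0, 0, -13.5]},
  {"fingers": 0, "slide": [-444, -153, -8], "angular": [0, 0, -13.5]},
  {"fingers": 0, "slide": [-444, -153, -8], "angular": [0, 0, -13.5]},
  {"fingers": 0, "slide": [-444, -153, -8], "angular": [0, 0, -13.5]},
])

```text
clock: 1.93
tcp_pos: [0.3761, 0.3191, 0.2511]
orientation: [0.001, -0.0, 1.0, 0.001]
wrist_force: [0.1, 0.8, 0.2]
finger_gap: 0.0855
grip_force: 0.0
```

Call:
jog_arm([
  {"fingers": 0, "slide": [-147, -12, 0]},
  {"fingers": 0, "slide": [-147, -12, 0]},
  {"fingers": 0, "slide": [-147, -12, 0]},
  {"fingers": 0, "slide": [-147, -12, 0]},
  {"fingers": 0, "slide": [-147, -12, 0]},
  {"fingers": 0, "slide": [-147, -12, 0]},
])

```text
schema error: expected keys fingers, slide, angular
```

Run:
```python
from h import *
t=read_camera("top"); s=read_camera("scene")
print(tool()[0].round(4))
k=5
save("pre",np.hstack([cv2.resize(t["color"][170:260,120:200],None,fx=k,fy=k),cv2.resize(s["color"][90:180,275:355],None,fx=k,fy=k)]))
```

```text
[0.3801 0.3193 0.2497]
```

View pics/pre.png

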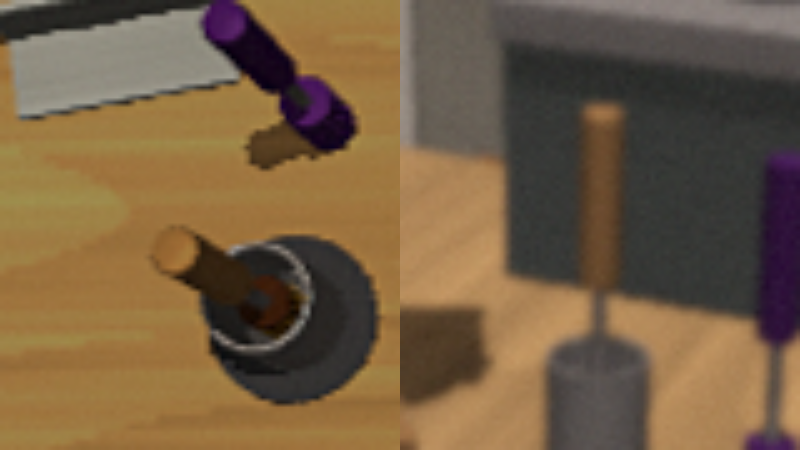

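The handle top is at top-view (154.2, 219.5) and scene (315.5, 111.5), which agrees with brush x, y = (0.530, 0.307). Upright.

Call:
jog_arm([
  {"fingers": 0, "slide": [-150, -12, 0], "angular": [0, 0, 0]},
  {"fingers": 0, "slide": [-150, -12, 0], "angular": [0, 0, 0]},
  {"fingers": 0, "slide": [-150, -12, 0], "angular": [0, 0, 0]},
  {"fingers": 0, "slide": [-150, -12, 0], "angular": [0, 0, 0]},
  {"fingers": 0, "slide": [-150, -12, 0], "angular": [0, 0, 0]},
  {"fingers": 0, "slide": [-150, -12, 0], "angular": [0, 0, 0]},
])

```text
clock: 2.53
tcp_pos: [0.525, 0.3074, 0.2492]
orientation: [-0.001, 0.001, 1.0, -0.0]
wrist_force: [-0.7, -0.2, -0.0]
finger_gap: 0.0854
grip_force: 0.0
```

Call:
jog_arm([
  {"fingers": 0, "slide": [0, 0, 20], "angular": [0, 0, 0]},
  {"fingers": 0, "slide": [0, 0, 45], "angular": [0, 0, 0]},
  {"fingers": 0, "slide": [0, 0, 70], "angular": [0, 0, 0]},
  {"fingers": 0, "slide": [0, 0, 86], "angular": [0, 0, 0]},
  {"fingers": 0, "slide": [0, 0, 86], "angular": [0, 0, 0]},
  {"fingers": 0, "slide": [0, 0, 86], "angular": [0, 0, 0]},
])

```text
clock: 3.03
tcp_pos: [0.5224, 0.3078, 0.1642]
orientation: [-0.001, -0.001, 1.0, -0.0]
wrist_force: [-0.4, 0.6, 0.3]
finger_gap: 0.0853
grip_force: 0.0
```

Call:
jog_arm([
  {"fingers": 1, "slide": [0, 0, 0], "angular": [0, 0, 0]},
  {"fingers": 1, "slide": [0, 0, 0], "angular": [0, 0, 0]},
  {"fingers": 1, "slide": [0, 0, 0], "angular": [0, 0, 0]},
  {"fingers": 1, "slide": [0, 0, 0], "angular": [0, 0, 0]},
  {"fingers": 1, "slide": [0, 0, 0], "angular": [0, 0, 0]},
  {"fingers": 1, "slide": [0, 0, 0], "angular": [0, 0, 0]},
  {"fingers": 1, "slide": [0, 0, 0], "angular": [0, 0, 0]},
  {"fingers": 1, "slide": [0, 0, 0], "angular": [0, 0, 0]},
], squeeze=60)

```text
clock: 3.7
tcp_pos: [0.5251, 0.3077, 0.1652]
orientation: [0.001, 0.0, 1.0, 0.0]
wrist_force: [0.3, 0.7, 4.9]
finger_gap: 0.021
grip_force: 58.5
```

Call:
jog_arm([
  {"fingers": 1, "slide": [0, 0, -25], "angular": [0, 0, 0]},
  {"fingers": 1, "slide": [0, 0, -55], "angular": [0, 0, 0]},
  {"fingers": 1, "slide": [0, 0, -85], "angular": [0, 0, 0]},
  {"fingers": 1, "slide": [0, 0, -105], "angular": [0, 0, 0]},
  {"fingers": 1, "slide": [0, 0, -105], "angular": [0, 0, 0]},
  {"fingers": 1, "slide": [0, 0, -105], "angular": [0, 0, 0]},
])

```text
clock: 4.2
tcp_pos: [0.525, 0.3076, 0.2699]
orientation: [0.001, 0.0, 1.0, 0.0]
wrist_force: [-0.7, -0.3, -0.9]
finger_gap: 0.0204
grip_force: 58.9
```

Run:
```python
from h import *
t=read_camera("top"); s=read_camera("scene")
print(tool()[0].round(4))
for n,p in(("top",t),("scene",s)): print(n,[(np.round(d["point"],1).tolist(),round(d["p"],2)) for d in tip_of("brush",p)[:3]])
k=5
save("lift",np.hstack([cv2.resize(t["color"][170:260,120:200],None,fx=k,fy=k),cv2.resize(s["color"][70:160,275:355],None,fx=k,fy=k)]))
```

```text
[0.5239 0.3071 0.2675]
top [([166.7, 225.6], 0.44)]
scene [([315.4, 153.1], 0.76), ([349.2, 198.9], 0.64)]
```

View pics/lift.png

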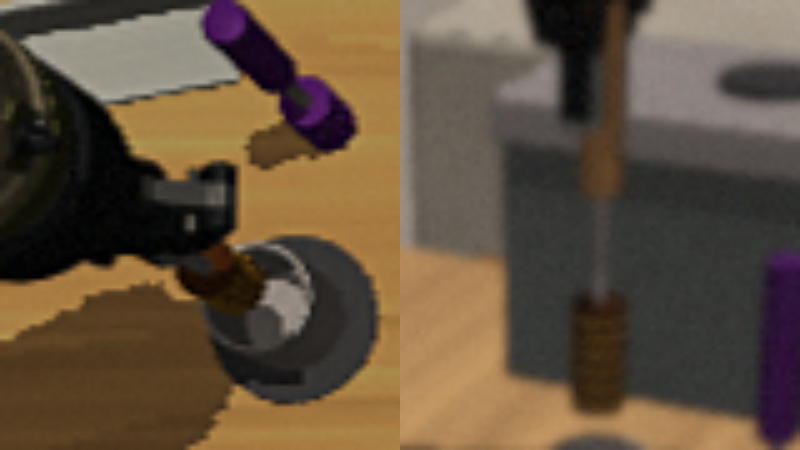

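The brush hangs straight in the grip, with its lower end at about scene (314, 150.5) and top view (169, 228). Next I carry it over the dark mould's mouth.

Call:
jog_arm([
  {"fingers": 1, "slide": [-10, -40, -5], "angular": [0, 0, 0]},
  {"fingers": 1, "slide": [-20, -80, -5], "angular": [0, 0, 0]},
  {"fingers": 1, "slide": [-30, -120, -5], "angular": [0, 0, 0]},
  {"fingers": 1, "slide": [-37, -160, -5], "angular": [0, 0, 0]},
  {"fingers": 1, "slide": [-44, -200, -5], "angular": [0, 0, 0]},
  {"fingers": 1, "slide": [-50, -240, -5], "angular": [0, 0, 0]},
  {"fingers": 1, "slide": [-57, -280, -5], "angular": [0, 0, 0]},
  {"fingers": 1, "slide": [-57, -315, -5], "angular": [0, 0, 0]},
  {"fingers": 1, "slide": [-57, -339, -5], "angular": [0, 0, 0]},
  {"fingers": 1, "slide": [-57, -339, -5], "angular": [0, 0, 0]},
])

```text
clock: 5.23
tcp_pos: [0.581, -0.0363, 0.2725]
orientation: [-0.001, 0.003, 1.0, -0.001]
wrist_force: [-0.3, 0.5, -1.5]
finger_gap: 0.0207
grip_force: 59.2
```

Call:
jog_arm([
  {"fingers": 1, "slide": [0, 0, 0], "angular": [0, 0, 0]},
  {"fingers": 1, "slide": [0, 0, 0], "angular": [0, 0, 0]},
  {"fingers": 1, "slide": [0, 0, 0], "angular": [0, 0, 0]},
  {"fingers": 1, "slide": [0, 0, 0], "angular": [0, 0, 0]},
])

```text
clock: 5.57
tcp_pos: [0.5813, -0.0302, 0.274]
orientation: [-0.0, -0.001, 1.0, 0.0]
wrist_force: [0.5, 0.0, -1.8]
finger_gap: 0.0208
grip_force: 59.2
```

Run:
```python
from h import *
t=read_camera("top"); s=read_camera("scene")
print(tool()[0].round(4))
for n,p in(("top",t),("scene",s)):
  for k in("brush","mould_mouth"): print(n,k,[(np.round(d["point"],1).tolist(),round(d["p"],2)) for d in tip_of(k,p)[:3]])
print(proj(t,[[.587,-.0317,.078],[.587,-.0317,.107]]),proj(s,[[.587,-.0317,.078],[.587,-.0317,.107]]))
k=5
save("over",np.hstack([cv2.resize(t["color"][170:260,270:350],None,fx=k,fy=k),cv2.resize(s["color"][165:255,230:310],None,fx=k,fy=k)]))
```

```text
[ 0.5814 -0.0304  0.2743]
top brush [([186.0, 193.2], 0.62)]
top mould_mouth [([228.4, 201.4], 0.75)]
scene brush [([270.7, 215.8], 0.71), ([348.8, 195.2], 0.65)]
scene mould_mouth [([313.6, 188.4], 0.91), ([199.4, 191.6], 0.69), ([270.2, 230.3], 0.67)]
[[307.49092842 204.95448885]
 [308.02537634 202.51244574]] [[271.04139866 229.76434651]
 [270.52314223 217.64410947]]
```

View pics/over.png

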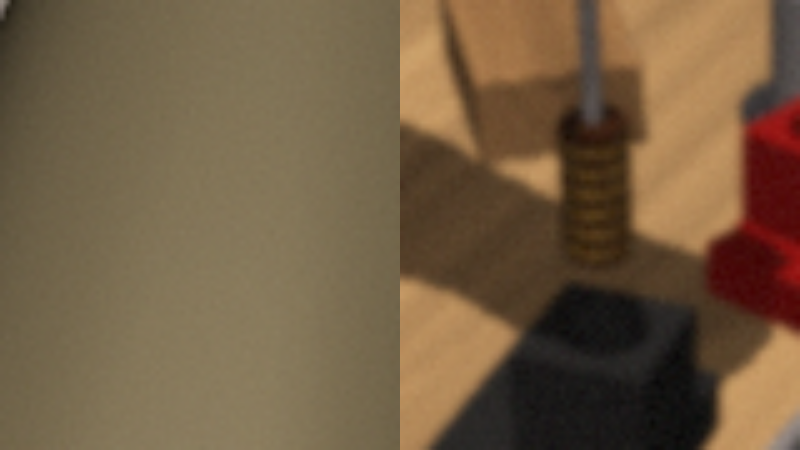

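The lower end of the brush is at scene (268.8, 214.4) and the mouth at (270, 228), so it is aligned within about 2 mm. Descending.

Call:
jog_arm([
  {"fingers": 1, "slide": [0, 0, 15], "angular": [0, 0, 0]},
  {"fingers": 1, "slide": [0, 0, 28], "angular": [0, 0, 0]},
  {"fingers": 1, "slide": [0, 0, 34], "angular": [0, 0, 0]},
  {"fingers": 1, "slide": [0, 0, 40], "angular": [0, 0, 0]},
  {"fingers": 1, "slide": [0, 0, 46], "angular": [0, 0, 0]},
  {"fingers": 1, "slide": [0, 0, 52], "angular": [0, 0, 0]},
  {"fingers": 1, "slide": [0, 0, 52], "angular": [0, 0, 0]},
])

```text
clock: 6.45
tcp_pos: [0.581, -0.0315, 0.2212]
orientation: [-0.001, 0.0, 1.0, 0.0]
wrist_force: [-0.8, -0.6, -1.1]
finger_gap: 0.0204
grip_force: 59.2
```

Call:
jog_arm([
  {"fingers": 1, "slide": [0, 0, 12], "angular": [0, 0, 0]},
  {"fingers": 1, "slide": [0, 0, 24], "angular": [0, 0, 0]},
  {"fingers": 1, "slide": [0, 0, 34], "angular": [0, 0, 0]},
  {"fingers": 1, "slide": [0, 0, 40], "angular": [0, 0, 0]},
  {"fingers": 1, "slide": [0, 0, 44], "angular": [0, 0, 0]},
  {"fingers": 1, "slide": [0, 0, 44], "angular": [0, 0, 0]},
  {"fingers": 1, "slide": [0, 0, 44], "angular": [0, 0, 0]},
])

```text
clock: 7.03
tcp_pos: [0.5816, -0.0316, 0.1785]
orientation: [0.0, 0.0, 1.0, 0.0]
wrist_force: [-0.3, 0.4, -1.1]
finger_gap: 0.0208
grip_force: 59.2
```

Run:
```python
from h import *
s=read_camera("scene"); k=5
x=get_state(); print(x["tcp_pos"].round(4),x["wrist_force"].round(1),x["ft_torque"].round(2))
save("in",cv2.resize(s["color"][165:265,220:320],None,fx=k,fy=k))
```

```text
[ 0.5818 -0.0316  0.1788] [-0.7  0.  -1. ] [ 0.01  0.   -0.01]
```

View pics/in.png

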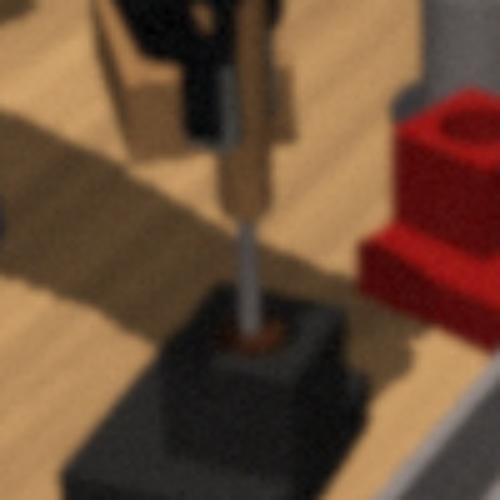

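Call:
jog_arm([
  {"fingers": 1, "slide": [0, 0, 3.5], "angular": [0, 0, 0]},
  {"fingers": 1, "slide": [0, 0, 3.5], "angular": [0, 0, 0]},
  {"fingers": 1, "slide": [0, 0, -10], "angular": [0, 0, 0]},
  {"fingers": 1, "slide": [0, 0, -25], "angular": [0, 0, 0]},
  {"fingers": 1, "slide": [0, 0, -38], "angular": [0, 0, 0]},
  {"fingers": 1, "slide": [0, 0, -44], "angular": [0, 0, 0]},
  {"fingers": 1, "slide": [0, 0, -44], "angular": [0, 0, 0]},
  {"fingers": 1, "slide": [0, 0, -44], "angular": [0, 0, 0]},
])

```text
clock: 7.75
tcp_pos: [0.5816, -0.0316, 0.2223]
orientation: [0.0, 0.0, 1.0, -0.0]
wrist_force: [0.9, -0.2, -1.0]
finger_gap: 0.0209
grip_force: 59.1
```

Call:
jog_arm([
  {"fingers": 1, "slide": [0, 0, 12], "angular": [0, 0, 0]},
  {"fingers": 1, "slide": [0, 0, 27], "angular": [0, 0, 0]},
  {"fingers": 1, "slide": [0, 0, 40], "angular": [0, 0, 0]},
  {"fingers": 1, "slide": [0, 0, 47], "angular": [0, 0, 0]},
  {"fingers": 1, "slide": [0, 0, 47], "angular": [0, 0, 0]},
  {"fingers": 1, "slide": [0, 0, 47], "angular": [0, 0, 0]},
  {"fingers": 1, "slide": [0, 0, 47], "angular": [0, 0, 0]},
])

```text
clock: 8.33
tcp_pos: [0.5812, -0.0315, 0.1749]
orientation: [-0.0, 0.0, 1.0, 0.0]
wrist_force: [0.1, 0.6, -1.0]
finger_gap: 0.0205
grip_force: 59.4
```

Call:
jog_arm([
  {"fingers": 1, "slide": [0, 0, -12], "angular": [0, 0, 0]},
  {"fingers": 1, "slide": [0, 0, -27], "angular": [0, 0, 0]},
  {"fingers": 1, "slide": [0, 0, -40], "angular": [0, 0, 0]},
  {"fingers": 1, "slide": [0, 0, -46], "angular": [0, 0, 0]},
  {"fingers": 1, "slide": [0, 0, -46], "angular": [0, 0, 0]},
  {"fingers": 1, "slide": [0, 0, -46], "angular": [0, 0, 0]},
  {"fingers": 1, "slide": [0, 0, -46], "angular": [0, 0, 0]},
])

```text
clock: 8.92
tcp_pos: [0.5811, -0.0315, 0.2204]
orientation: [-0.001, 0.0, 1.0, 0.0]
wrist_force: [0.3, -0.3, -2.2]
finger_gap: 0.0207
grip_force: 59.3
```

Call:
jog_arm([
  {"fingers": 1, "slide": [0, 0, -25], "angular": [0, 0, 0]},
  {"fingers": 1, "slide": [0, 0, -54], "angular": [0, 0, 0]},
  {"fingers": 1, "slide": [0, 0, -54], "angular": [0, 0, 0]},
  {"fingers": 1, "slide": [7, 40, -54], "angular": [0, 0, 0]},
  {"fingers": 1, "slide": [14, 80, -54], "angular": [0, 0, 0]},
  {"fingers": 1, "slide": [20, 120, -54], "angular": [0, 0, 0]},
  {"fingers": 1, "slide": [28, 160, -54], "angular": [0, 0, 0]},
  {"fingers": 1, "slide": [36, 200, -54], "angular": [0, 0, 0]},
  {"fingers": 1, "slide": [46, 240, -54], "angular": [0, 0, 0]},
  {"fingers": 1, "slide": [56, 280, -54], "angular": [0, 0, 0]},
])

```text
clock: 9.75
tcp_pos: [0.5245, 0.2501, 0.2741]
orientation: [-0.001, 0.0, 1.0, -0.0]
wrist_force: [1.4, 0.3, -0.0]
finger_gap: 0.0206
grip_force: 59.3
```

Call:
jog_arm([
  {"fingers": 1, "slide": [0, 35, 0], "angular": [0, 0, 0]},
  {"fingers": 1, "slide": [0, 59, 0], "angular": [0, 0, 0]},
  {"fingers": 1, "slide": [0, 59, 0], "angular": [0, 0, 0]},
  {"fingers": 1, "slide": [0, 59, 0], "angular": [0, 0, 0]},
  {"fingers": 1, "slide": [0, 59, 0], "angular": [0, 0, 0]},
  {"fingers": 1, "slide": [0, 59, 0], "angular": [0, 0, 0]},
])

```text
clock: 10.25
tcp_pos: [0.5255, 0.3064, 0.2748]
orientation: [-0.0, 0.001, 1.0, -0.0]
wrist_force: [0.2, -0.3, -1.2]
finger_gap: 0.0206
grip_force: 59.5
```

Run:
```python
from h import *
t=read_camera("top");s=read_camera("scene")
print(tool()[0].round(4))
for n,p in(("top",t),("scene",s)): print(n,[(np.round(d["point"],1).tolist(),round(d["p"],2)) for d in tip_of("brush",p)[:3]])
```

```text
[0.5258 0.3062 0.2752]
top [([185.5, 195.6], 0.73), ([167.5, 228.0], 0.48)]
scene [([347.7, 196.1], 0.68), ([316.8, 152.9], 0.67)]
```

Call:
jog_arm([
  {"fingers": 1, "slide": [0, 1, 20], "angular": [0, 0, 0]},
  {"fingers": 1, "slide": [0, 1, 40], "angular": [0, 0, 0]},
  {"fingers": 1, "slide": [0, 1, 60], "angular": [0, 0, 0]},
  {"fingers": 1, "slide": [0, 1, 80], "angular": [0, 0, 0]},
  {"fingers": 1, "slide": [0, 1, 98], "angular": [0, 0, 0]},
  {"fingers": 1, "slide": [0, 1, 105], "angular": [0, 0, 0]},
  {"fingers": 1, "slide": [0, 1, 108], "angular": [0, 0, 0]},
  {"fingers": 1, "slide": [0, 1, 108], "angular": [0, 0, 0]},
  {"fingers": 1, "slide": [0, 1, 108], "angular": [0, 0, 0]},
])

```text
clock: 11.2
tcp_pos: [0.5262, 0.3085, 0.1685]
orientation: [0.001, 0.0, 1.0, 0.0]
wrist_force: [0.9, 1.1, -0.4]
finger_gap: 0.0206
grip_force: 59.5
```

Call:
jog_arm([
  {"fingers": 1, "slide": [0, 0, 2], "angular": [0, 0, 0]},
  {"fingers": 1, "slide": [0, 0, 3], "angular": [0, 0, 0]},
  {"fingers": 1, "slide": [0, 0, 3], "angular": [0, 0, 0]},
  {"fingers": 0.7, "slide": [0, 0, 3], "angular": [0, 0, 0]},
  {"fingers": 0.4, "slide": [0, 0, 3], "angular": [0, 0, 0]},
  {"fingers": 0, "slide": [0, 0, 3], "angular": [0, 0, 0]},
  {"fingers": 0, "slide": [0, 0, 3], "angular": [0, 0, 0]},
  {"fingers": 0, "slide": [0, 0, 3], "angular": [0, 0, 0]},
  {"fingers": 0, "slide": [0, 0, 3], "angular": [0, 0, 0]},
  {"fingers": 0, "slide": [0, 0, 3], "angular": [0, 0, 0]},
])

```text
clock: 12.03
tcp_pos: [0.5255, 0.3085, 0.1643]
orientation: [-0.0, 0.0, 1.0, 0.0]
wrist_force: [0.0, 0.1, -0.1]
finger_gap: 0.0857
grip_force: 0.0
```

Call:
jog_arm([
  {"fingers": 0, "slide": [0, 0, -20], "angular": [0, 0, 0]},
  {"fingers": 0, "slide": [0, 0, -40], "angular": [0, 0, 0]},
  {"fingers": 0, "slide": [0, 0, -65], "angular": [0, 0, 0]},
  {"fingers": 0, "slide": [0, 0, -90], "angular": [0, 0, 0]},
  {"fingers": 0, "slide": [0, 0, -90], "angular": [0, 0, 0]},
])

```text
clock: 12.45
tcp_pos: [0.5275, 0.3093, 0.2599]
orientation: [0.004, 0.0, 1.0, 0.002]
wrist_force: [0.8, 2.0, 0.5]
finger_gap: 0.0855
grip_force: 0.0
```

Call:
jog_arm([
  {"fingers": 0, "slide": [0, -40, 0], "angular": [0, 0, 0]},
  {"fingers": 0, "slide": [0, -80, 0], "angular": [0, 0, 0]},
  {"fingers": 0, "slide": [0, -120, 0], "angular": [0, 0, 0]},
  {"fingers": 0, "slide": [0, -140, 0], "angular": [0, 0, 0]},
  {"fingers": 0, "slide": [0, -140, 0], "angular": [0, 0, 0]},
])

```text
clock: 12.87
tcp_pos: [0.5254, 0.1648, 0.2541]
orientation: [-0.0, 0.002, 1.0, -0.001]
wrist_force: [-0.1, 0.0, -0.5]
finger_gap: 0.0856
grip_force: 0.0
```

Run:
```python
from fit import *
t=read_camera("top");s=read_camera("scene")
print(get_state()["clock"],tool()[0].round(4))
for n,p in(("top",t),("scene",s)): print(n,[(np.round(d["point"],1).tolist(),round(d["p"],2)) for d in tip_of("brush",p)[:3]])
print("scene only",fit([(s,"scene")],ME,(.569,-.034,.089)))
k=4
save("back",np.hstack([cv2.resize(t["color"][160:260,120:220],None,fx=k,fy=k),cv2.resize(s["color"][90:190,265:365],None,fx=k,fy=k)]))
```

```text
12.9667 [0.5256 0.1678 0.2542]
top []
scene [([348.8, 198.7], 0.56), ([149.6, 266.1], 0.42)]
scene only (array([ 0.56941089, -0.03608582,  0.07157779]), np.float64(-3.951633930206299))
```

View pics/back.png

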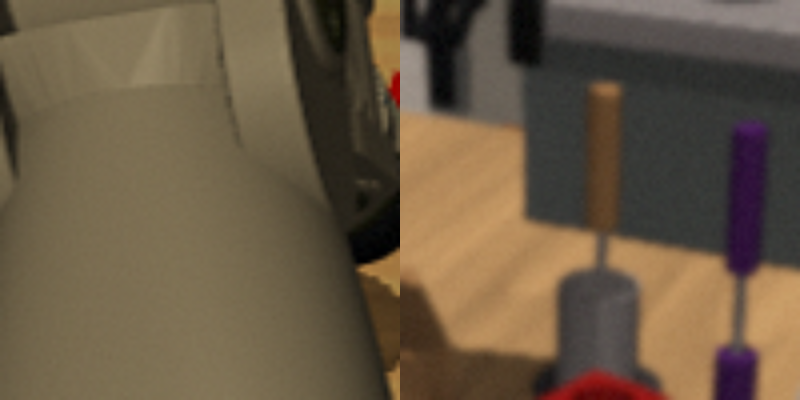

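The brush stands upright in its tin (scene crop, handle at 604,155). The mould pose is unchanged. Next I grip the mould's riser.

Call:
jog_arm([
  {"fingers": 0, "slide": [-12, -40, 0], "angular": [0, 0, -2.5]},
  {"fingers": 0, "slide": [-24, -80, 0], "angular": [0, 0, -5]},
  {"fingers": 0, "slide": [-36, -120, 15], "angular": [0, 0, -5]},
  {"fingers": 0, "slide": [-48, -160, 40], "angular": [0, 0, -5]},
  {"fingers": 0, "slide": [-60, -190, 70], "angular": [0, 0, -5]},
  {"fingers": 0, "slide": [-61, -201, 100], "angular": [0, 0, -5]},
  {"fingers": 0, "slide": [-61, -201, 134], "angular": [0, 0, -5]},
  {"fingers": 0, "slide": [-61, -201, 134], "angular": [0, 0, -5]},
  {"fingers": 0, "slide": [-61, -201, 134], "angular": [0, 0, -5]},
  {"fingers": 0, "slide": [-61, -201, 134], "angular": [0, 0, -5]},
])

```text
clock: 13.9
tcp_pos: [0.5874, -0.0313, 0.1218]
orientation: [0.001, -0.045, 0.999, 0.0]
wrist_force: [-0.1, 1.0, 0.0]
finger_gap: 0.0856
grip_force: 0.0
```

Call:
jog_arm([
  {"fingers": 0, "slide": [0, -1, 15], "angular": [0, 0, 0]},
  {"fingers": 0, "slide": [0, -1, 30], "angular": [0, 0, 0]},
  {"fingers": 0, "slide": [0, -1, 42], "angular": [0, 0, 0]},
  {"fingers": 0, "slide": [0, -1, 54], "angular": [0, 0, 0]},
  {"fingers": 0, "slide": [0, -1, 64], "angular": [0, 0, 0]},
  {"fingers": 0, "slide": [0, -1, 72], "angular": [0, 0, 0]},
  {"fingers": 0, "slide": [0, -1, 72], "angular": [0, 0, 0]},
  {"fingers": 0, "slide": [0, -1, 72], "angular": [0, 0, 0]},
])

```text
clock: 14.57
tcp_pos: [0.5871, -0.0331, 0.0491]
orientation: [0.0, -0.044, 0.999, -0.0]
wrist_force: [-0.2, -0.5, 0.1]
finger_gap: 0.0854
grip_force: 0.0
```

Call:
jog_arm([
  {"fingers": 1, "slide": [0, 0, 0], "angular": [0, 0, 0]},
  {"fingers": 1, "slide": [0, 0, 0], "angular": [0, 0, 0]},
  {"fingers": 1, "slide": [0, 0, 0], "angular": [0, 0, 0]},
  {"fingers": 1, "slide": [0, 0, 0], "angular": [0, 0, 0]},
  {"fingers": 1, "slide": [0, 0, 0], "angular": [0, 0, 0]},
  {"fingers": 1, "slide": [0, 0, 0], "angular": [0, 0, 0]},
  {"fingers": 1, "slide": [0, 0, 0], "angular": [0, 0, 0]},
], squeeze=70)

```text
clock: 15.15
tcp_pos: [0.5875, -0.0336, 0.0494]
orientation: [0.001, -0.044, 0.999, -0.0]
wrist_force: [-0.2, 0.1, 5.7]
finger_gap: 0.057
grip_force: 76.8
```

Call:
jog_arm([
  {"fingers": 1, "slide": [0, 0, -2], "angular": [0, 0, 0]},
  {"fingers": 1, "slide": [0, 0, -4], "angular": [0, 0, 0]},
  {"fingers": 1, "slide": [-7, -8, -4], "angular": [0, 0, 1]},
  {"fingers": 1, "slide": [-14, -15, -4], "angular": [0, 0, 2]},
  {"fingers": 1, "slide": [-21, -23, -4], "angular": [0, 0, 3]},
  {"fingers": 1, "slide": [-28, -30, -4], "angular": [0, 0, 4]},
  {"fingers": 1, "slide": [-35, -38, -4], "angular": [0, 0, 5]},
  {"fingers": 1, "slide": [-42, -46, -4], "angular": [0, 0, 6]},
  {"fingers": 1, "slide": [-42, -46, -4], "angular": [0, 0, 6]},
  {"fingers": 1, "slide": [-42, -46, -4], "angular": [0, 0, 6]},
], squeeze=90)

```text
clock: 15.98
tcp_pos: [0.6329, -0.0765, 0.052]
orientation: [-0.0, 0.009, 1.0, 0.0]
wrist_force: [-0.8, -0.2, -6.3]
finger_gap: 0.0573
grip_force: 97.1
```

```bash
cat > g.py <<'E'
from fit import *
s=read_camera("scene"); x=get_state()
print(x["clock"],x["tcp_pos"].round(4),"yaw",round(float(-2*np.arctan2(x["orientation"][1],x["orientation"][2])*-1),4),x["wrist_force"].round(1),x["ft_torque"].round(2),x["finger_gap"])
JE["scene"]=JE["scene"][2:]
p=x["tcp_pos"]; v,c=fit([(s,"scene")],ME,(p[0]-.018,p[1],-.015)); print("mould",v.round(4),c)
j,c=fit([(s,"scene")],JE,(.669,-.142,-.018)); print("jig",j.round(4),c)
m=T(v,[(47,-55,0)])[0,:2]-j[:2]; print("corner in jig",R.from_euler("z",-j[2]).apply([*m,0]).round(4))
E
python3 g.py
```

```text
16.0333 [ 0.6322 -0.0759  0.0519] yaw 0.0181 [-0.3 -0.6 -6. ] [ 0.02 -0.03  0.  ] 0.05664323959198363
mould [ 0.6426 -0.0676 -0.0454] -3.157012939453125
jig [ 0.6676 -0.1523 -0.0274] -4.075871467590332
corner in jig [0.0186 0.0282 0.    ]
```

Call:
jog_arm([
  {"fingers": 1, "slide": [-1, 0, 1], "angular": [0, 0, 0]},
  {"fingers": 1, "slide": [-2, 0, 1.5], "angular": [0, 0, 0]},
  {"fingers": 1, "slide": [-3, 0, 1.5], "angular": [0, 0, 0]},
  {"fingers": 1, "slide": [-4, 0, 1.5], "angular": [0, 0, 0]},
  {"fingers": 1, "slide": [-5, 0, 1.5], "angular": [0, 0, 0]},
  {"fingers": 1, "slide": [-5, 0, 1.5], "angular": [0, 0, 0]},
])

```text
clock: 16.53
tcp_pos: [0.6377, -0.0756, 0.0509]
orientation: [0.0, 0.009, 1.0, 0.0]
wrist_force: [0.1, 0.3, -6.3]
finger_gap: 0.0572
grip_force: 97.1
```

Call:
jog_arm([
  {"fingers": 1, "slide": [-1, 0, 0], "angular": [0, 0, 0]},
  {"fingers": 1, "slide": [-2, 0, 0], "angular": [0, 0, 0]},
  {"fingers": 1, "slide": [-2, 0, 0], "angular": [0, 0, 0]},
])

```text
clock: 16.78
tcp_pos: [0.6395, -0.0758, 0.0508]
orientation: [-0.0, 0.009, 1.0, 0.0]
wrist_force: [-0.3, -0.3, -7.5]
finger_gap: 0.0569
grip_force: 97.2
```

Call:
jog_arm([
  {"fingers": 1, "slide": [-1, 0, 0], "angular": [0, 0, 0]},
  {"fingers": 1, "slide": [-2, 0, 0], "angular": [0, 0, 0]},
  {"fingers": 1, "slide": [-2, 0, 0], "angular": [0, 0, 0]},
])

```text
clock: 17.03
tcp_pos: [0.6398, -0.0758, 0.0504]
orientation: [-0.002, 0.009, 1.0, 0.0]
wrist_force: [-5.1, 0.4, -3.6]
finger_gap: 0.0573
grip_force: 97.3
```

Call:
jog_arm([
  {"fingers": 1, "slide": [-1, 0, 0], "angular": [0, 0, 0]},
  {"fingers": 1, "slide": [-2, 0, 0], "angular": [0, 0, 0]},
  {"fingers": 1, "slide": [-2, 0, 0], "angular": [0, 0, 0]},
])

```text
clock: 17.28
tcp_pos: [0.6399, -0.0758, 0.05]
orientation: [-0.003, 0.009, 1.0, 0.0]
wrist_force: [-9.9, 0.8, -1.8]
finger_gap: 0.0572
grip_force: 97.6
```

Call:
jog_arm([
  {"fingers": 1, "slide": [3, 0, 0], "angular": [0, 0, 0]},
  {"fingers": 1, "slide": [5, -1, 0], "angular": [0, 0, 0]},
  {"fingers": 1, "slide": [5, -2, 0], "angular": [0, 0, 0]},
  {"fingers": 1, "slide": [5, -3, 0], "angular": [0, 0, 0]},
  {"fingers": 1, "slide": [5, -4, 0], "angular": [0, 0, 0]},
  {"fingers": 1, "slide": [5, -4, 0], "angular": [0, 0, 0]},
])

```text
clock: 17.78
tcp_pos: [0.6389, -0.0802, 0.051]
orientation: [0.0, 0.009, 1.0, -0.0]
wrist_force: [0.6, -0.8, -6.8]
finger_gap: 0.0571
grip_force: 97.0
```

Call:
jog_arm([
  {"fingers": 1, "slide": [0, -1, 0], "angular": [0, 0, 0]},
  {"fingers": 1, "slide": [0, -2, 0], "angular": [0, 0, 0]},
  {"fingers": 1, "slide": [0, -2, 0], "angular": [0, 0, 0]},
])

```text
clock: 18.03
tcp_pos: [0.6384, -0.0821, 0.0508]
orientation: [0.0, 0.009, 1.0, -0.0]
wrist_force: [0.4, -0.1, -6.3]
finger_gap: 0.0572
grip_force: 97.0
```

Call:
jog_arm([
  {"fingers": 1, "slide": [0, -1, 0], "angular": [0, 0, 0]},
  {"fingers": 1, "slide": [0, -2, 0], "angular": [0, 0, 0]},
  {"fingers": 1, "slide": [0, -2, 0], "angular": [0, 0, 0]},
])

```text
clock: 18.28
tcp_pos: [0.6384, -0.0825, 0.0509]
orientation: [0.0, 0.009, 1.0, 0.002]
wrist_force: [1.4, 5.7, -4.7]
finger_gap: 0.057
grip_force: 97.4
```

Call:
jog_arm([
  {"fingers": 1, "slide": [0, 1.2, 0], "angular": [0, 0, 0]},
  {"fingers": 1, "slide": [0, 1.2, 1], "angular": [0, 0, 0]},
  {"fingers": 1, "slide": [0, 1.2, 1.5], "angular": [0, 0, 0]},
  {"fingers": 1, "slide": [-1, 1.2, 1.5], "angular": [0, 0, 0]},
  {"fingers": 1, "slide": [-2, 1.2, 1.5], "angular": [0, 0, 0]},
  {"fingers": 1, "slide": [-3, 1.2, 1.5], "angular": [0, 0, 0]},
  {"fingers": 1, "slide": [-4, 1.2, 1.5], "angular": [0, 0, 0]},
  {"fingers": 1, "slide": [-5, 1.2, 1.5], "angular": [0, 0, 0]},
  {"fingers": 1, "slide": [-5, 1.2, 1.5], "angular": [0, 0, 0]},
], squeeze=110)

```text
clock: 19.03
tcp_pos: [0.6398, -0.0823, 0.0498]
orientation: [-0.003, 0.009, 1.0, 0.0]
wrist_force: [-12.1, 4.0, 6.7]
finger_gap: 0.057
grip_force: 119.9
```

Call:
jog_arm([
  {"fingers": 1, "slide": [-0.5, 0.7, 0.7], "angular": [0, 0, 0]},
  {"fingers": 1, "slide": [-1, 0.7, 1.4], "angular": [0, 0, 0]},
  {"fingers": 1, "slide": [-1.5, 0.7, 2], "angular": [0, 0, 0]},
  {"fingers": 1, "slide": [-1.5, 0.7, 2], "angular": [0, 0, 0]},
  {"fingers": 1, "slide": [-1.5, 0.7, 2], "angular": [0, 0, 0]},
])

```text
clock: 19.45
tcp_pos: [0.6398, -0.0823, 0.0498]
orientation: [-0.004, 0.01, 1.0, -0.0]
wrist_force: [-21.1, 0.5, 20.7]
finger_gap: 0.0569
grip_force: 122.0
```

Call:
jog_arm([
  {"fingers": 1, "slide": [0.5, 0, 0], "angular": [0, 0, 0]},
  {"fingers": 1, "slide": [1, 0, 0], "angular": [0, 0, 0]},
  {"fingers": 1, "slide": [1, 0, 0], "angular": [0, 0, 0]},
  {"fingers": 1, "slide": [1, 0, 0], "angular": [0, 0, 0]},
  {"fingers": 1, "slide": [1, 0, 0], "angular": [0, 0, 0]},
  {"fingers": 1, "slide": [1, 0, 0], "angular": [0, 0, 0]},
  {"fingers": 1, "slide": [1, 0, 0], "angular": [0, 0, 0]},
  {"fingers": 1, "slide": [1, 0, 0], "angular": [0, 0, 0]},
])

```text
clock: 20.12
tcp_pos: [0.6398, -0.0823, 0.0497]
orientation: [-0.003, 0.01, 1.0, -0.0]
wrist_force: [-17.4, 2.2, 19.0]
finger_gap: 0.0569
grip_force: 121.5
```

Run:
```python
from h import *
for _ in range(4):
    s=read_camera("scene"); x=get_state()
    print(x["tcp_pos"].round(4),x["orientation"].round(4),x["wrist_force"].round(1),x["ft_torque"].round(2),x["grip_force"])
for k in("mould_mouth","mould_corner","brush","brush_tin"): print(k,[(np.round(d["point"],1).tolist(),round(d["p"],2)) for d in tip_of(k,s)[:4]])
print(proj(s,[[.64,-.0825,.078],[.668,-.138,0],[.528,.308,.004]]))
```

```text
[ 0.6398 -0.0823  0.0498] [-3.100e-03  9.500e-03  9.999e-01 -4.000e-04] [-17.1   1.2  18.4] [ 0.56  3.26 -0.36] 121.47552251815796
[ 0.6398 -0.0823  0.0497] [-3.100e-03  9.500e-03  9.999e-01 -4.000e-04] [-17.4   1.9  18.5] [ 0.58  3.27 -0.38] 121.47645235061646
[ 0.6398 -0.0823  0.0498] [-3.100e-03  9.600e-03  9.999e-01 -4.000e-04] [-18.4   1.3  18.4] [ 0.59  3.2  -0.36] 121.4754867553711
[ 0.6398 -0.0823  0.0497] [-3.100e-03  9.500e-03  9.999e-01 -4.000e-04] [-17.2   1.9  17.3] [ 0.54  3.26 -0.45] 121.4759874343872
mould_mouth [([200.8, 195.1], 0.93), ([314.1, 190.7], 0.74), ([280.4, 249.3], 0.64)]
mould_corner [([213.4, 234.7], 0.79)]
brush [([347.7, 196.6], 0.96)]
brush_tin [([315.3, 188.2], 0.77), ([140.4, 342.6], 0.41)]
[[282.20809857 249.98400814]
 [282.31102947 303.77360077]
 [314.20067089 185.42710103]]
```

```bash
python3 -c "
from workcell import *
print(hand_in())"
```

```text
the job is handed in; nothing more can be done
None
```

I gave the bore two full strokes, stood the brush back in its tin, and handed in with the mould held in the jig corner at about 17 N on the fence and 18 N down. My last checks on the mould were steady force readings and a network mouth detection about 2 px from its predicted home position. No verdict came back.

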